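# Free the finished mosaic bottle: vent the chuck, then hold the tailstock open

## Robot

A 6-joint arm with a two-finger parallel gripper is mounted at the origin on the work surface. World frame = base frame: x ahead of the robot, y to its left, z up, the work surface at z = 0. Lengths are in m, angles in rad, forces in N, time in s.
With the tool pointing down it reaches from about 0.225 to 0.875 m from the base axis. Payload 3.4 kg.
Tool frame: the origin (TCP) lies at the very end of the fingers, on their centre line; the grasp point (between the pads) lies 19 mm behind it (grip_point_offset is the distance from the TCP to the grasp point, in m); x points along the fingers, y is the direction in which the jaws open and shut, and the axes are right-handed (so a half turn about x gives the same grasp; the last joint's range is limited). The gripper opens to 85 mm and grips with 20 to 120 N. Pads are 22 mm wide; open, the fingers measure 114 mm over their backs; the gripper's body (76 mm by 85 mm) begins 54 mm behind the grasp point. The pads swing forward as they close: fully open they stand 13 mm farther back than shut.
Start: joints at [-1.461, 0.276, 1.505, -0, 1.361, -0.121], TCP at [0.132, -0.56, 0.207] pointing down, gripper open.
Joint ranges: [-2.89, 2.89], [-0.75, 2.08], [0.22, 2.7], [-1.18, 4.32], [0.11, 2.71], [-2.7, 2.7]. Speed limits (rad/s): [2.57, 2.57, 3.14, 3.14, 3.14, 3.14].

## Interface

Orientations are given as a unit quaternion [x, y, z, w].
In Python, from rig import * gives the robot as it stands. The module is installed in compiled form; this text tells all that it offers.
- The arm moves only by the tool servo_tool, never from a script. Its argument "motion" is one flat list of numbers, 6 for each row, row after row: the shift along the tool's x, y, z in mm, then the turn, a rotation vector about the tool's x, y, z in degrees. In form: [x, y, z, wx, wy, wz, x, y, z, wx, wy, wz, ...]. A call has 1 to 12 rows; each row shifts and turns the commanded pose from where the row before left it, along the tool's axes as they then stand; what a row does not reach is not made up. A row lasts 1/12 s, in which the tool goes at most 41.7 mm and 7.16 degrees, less where a joint would pass 70% of its speed; a pose out of reach is approached as far as the arm can. A call with a gripper value outside its range is refused whole. "gripper" is the finger opening in mm, from 0 to 85.4, set as the call begins (left out, the last holds). The fingers move at their own pace and stop on an object; the grip force is fixed at half the most. Time passes only in rows, so rows that do not move let the fingers close. It gives the time, the measured TCP pose, the force and the opening at its end, in the units of the state.
- observe(): the state, without advancing time (a new reading comes with each control period).
- camera(name): name is "scene" or "top"; returns the picture (400x640x3 uint8, blue, green, red); there is no depth.
- camera_params(name): a dict with "fx", "fy", "cx", "cy" (pixels), "rvec" (rotation vector, rad) and "tvec" (3), from world to camera coordinates, as OpenCV has them. Camera axes: x right, y down, z forward; pixel columns grow to the right and rows downward; lengths in m; the calibration is good to about 2 mm. A picture is of the moment at which its call begins. camera_params takes no time and is no camera call.
- finish_job(): hands the job in, once; it reports no verdict.
The state is a dict: "t": time; "joint_positions": joint angles; "qd": joint speeds; "effort": joint torques, N m; "ee_pos": TCP position; "eef_rot": TCP orientation; "force": force on the tool from outside, world axes, zero at the start; "moment": the same for the moment, N m; "opening": finger opening in m.
Only numpy, scipy, OpenCV 4.12 (cv2) and the standard library are available. Lean on these libraries where they do the work, as an engineer would, in place of code of your own. Each camera call takes 0.05 s, during which the arm holds its last target. There are 200 camera calls.

## Task

The mirror-tiled bottle lying in the turning stand is finished and a colleague wants to lift it out. Vent the stand's suction chuck by pulling the round vent knob at the end of the headstock all the way out and pushing it fully home again; only then pull the spring-loaded tailstock back by its upright handle until its pointer is level with the clip on the scale. It springs back if released, so finish while still holding the handle there, and leave the bottle and everything else on the table where they are.

Things in the scene. Friction and masses are not known exactly. Their poses are not given: they have to be found in the camera images.
- stand: Grey turning stand fixed to the table: base 150 x 400 x 14 mm, y = -240 to 160 mm in its frame. Origin on the table below the bottle's axis; y runs along the bottle from tailstock (-y end) to headstock (+y end), x across it (away from the robot when unturned), z up. Headstock: a block 90 (x) x 50 mm, y = 100 to 150 mm, 100 mm high. Position and yaw vary.
- vent_knob (a joint): Travel of the vent knob (m): 0 = fully home, 0.032 = pulled fully out to its stop. It slides along the stand's +y (outwards from the headstock's end face). About 4 N of friction; it stays wherever it is left.
- vent_grip (a point): Middle of the black round vent knob: a disc 28 mm in diameter, 22 mm thick, its axis along the stand's y, on a thin stem. Home: x = 0, y = 187, z = 82 mm in the stand's frame, 37 mm out from the headstock's end face; moves with the knob. Free on both x sides and above: the fingers can straddle it from above, closing along the stand's x.
- tailstock: Aluminium carriage with, on top, an upright black round handle 22 mm thick, 88 to 150 mm above the table. Origin on the handle's axis, half-way up (122 mm above the table); axes as the stand's. Home: x = 0, y = -120 mm in the stand's frame. Slides along the stand's -y by up to 75 mm; a spring pulls it home with 5 N there, 1 N more per 10 mm. Block below: 36 x 34 mm.
- pointer (a point): Tip of the tailstock's thin dark steel pointer, on the +x side of the carriage 55 mm from the handle's axis, 31 mm above the table; moves with the tailstock. At home it is at y = -120 mm in the stand's frame, the same y as the handle.
- clip: The mark: small dark steel clip with a fine pale line, 20 x 8 x 4 mm, on the aluminium scale rail at the stand's +x side. Origin on that line, 24 mm above the table; axes as the stand's. It lies 30 to 55 mm from the pointer's home position towards the stand's -y (varies), and does not move. The pointer is level with it when both have the same y in the stand's frame.
- work_bottle: Mirror-tiled bottle lying loose on two rubber rollers in the stand, 70 mm in diameter, 160 mm long, neck towards the tailstock; top 105 mm above the table. Origin on its axis at mid length. Leave it.
- corked_mid (a point): Middle of a standing mirror-tiled bottle with cork, 72 mm in diameter, 206 mm high, standing on the +x side of the stand. Leave it.
- jar_mid (a point): Middle of a white glue jar, 60 mm in diameter, 65 mm high, on the robot's side of the stand. Leave it.
- cork_center (a point): Middle of a standing loose cork, 28 mm in diameter, 26 mm high, on the robot's side of the stand. Leave it.
- brush_grip (a point): Handle of a 170 mm brush lying on the table on the +x side of the stand. Leave it.
- cup_mid (a point): Middle of a white ceramic cup, 72 mm in diameter, 80 mm high, at the right of the table. Leave it.
- bare_mid (a point): Middle of a plain clear bottle, 68 mm in diameter, 160 mm high, at the left of the table. Leave it.

How it is judged:
On the way, in this order (a step that is already met when the one before it is completed fails the run):
1. the vent knob is pulled out to its stop (at least 27 of 32 mm) while the tailstock is still home (value of joint vent_knob above 0.027 m and y of pointer in the frame of stand above -0.126 m), for 0.1 s.
2. the vent knob is pushed home (within 4 mm) with the tailstock still home (value of joint vent_knob below 0.004 m and y of pointer in the frame of stand above -0.126 m), for 0.1 s.
3. the tailstock's pointer is level with the clip (within 4 mm), pulled by the gripper (y of pointer in the frame of clip between -0.004 and 0.004 m and contact force between the fingers and tailstock above 3 N), for 0.3 s.
At the end, for the whole second after the job is handed in: The gripper still holds the tailstock (more than 3 N between fingers and tailstock) at rest with its pointer within 4 mm of the clip along the stand's y; the vent knob is home within 4 mm; the bottle lies within 15 mm of where it was (all of step 3 and value of joint vent_knob below 0.004 m and linear speed of tailstock below 0.02 m/s and distance of work_bottle from where it was at the start of the episode below 0.015 m); the arm keeps its last pose, push and grip.
It fails at once if the bottle in the stand is shifted by more than 15 mm (distance of work_bottle from where it was at the start of the episode above 0.015 m).
It fails at once if something else standing on the table is shifted by more than 25 mm (distance of any of corked_mid, jar_mid, cork_center, brush_grip, cup_mid, bare_mid from where it was at the start of the episode above 0.025 m).
It also fails if it takes over 45 s, if anything falls off the work surface, if the arm or the gripper's body presses on something with over 40 N, if the wrist force passes 120 N, or if a joint passes its speed limit or range.

## Working session

There is one attempt and no reset: what is moved stays moved. The work goes in short steps, Python scripts to look and compute and a tool call to move; the robot and the scene stay as the last step left them, time stands still between calls to the robot, and variables do not carry over. Pictures are saved under pics/ and viewed, about 8 in all and at most 12, crops included, and the job is handed in when it is done.

Besides the shell and the picture viewer there is one more tool, called after "Request:" as name(argument=value, ...) on one line, values as JSON. servo_tool: Moves the arm, as the interface text tells. Its arguments: {"type":"object","properties":{"motion":{"type":"array"},"gripper":{"type":"number"}},"required":["motion"]}

```bash
mkdir -p pics
python3 - <<'E'
from rig import *
import cv2
for n in("scene","top"):
    cv2.imwrite(f"pics/{n}0.png",camera(n)); p=camera_params(n); print(n,p)
s=observe();print(s["t"],s["ee_pos"],s["eef_rot"],s["force"])
E
```

```text
scene {'fx': 378.137123190188, 'fy': 378.137123190188, 'cx': 319.70558883700573, 'cy': 198.31554542153177, 'rvec': array([ 2.00684432,  0.93378342, -0.47381982]), 'tvec': array([-0.3728966 , -0.19018033,  1.69284944])}
top {'fx': 391.6908398057511, 'fy': 391.6908398057511, 'cx': 311.4171779452239, 'cy': 201.61479452780227, 'rvec': array([ 2.16867424, -2.17657109,  0.07801318]), 'tvec': array([-0.01893646,  0.59062584,  1.37498149])}
0.1 [ 0.13145516 -0.55924307  0.20600727] [-0.70239447 -0.08201676  0.70241234 -0.08082174] [-0.15062127  0.44883458  0.03701309]
```

View pics/scene0.png

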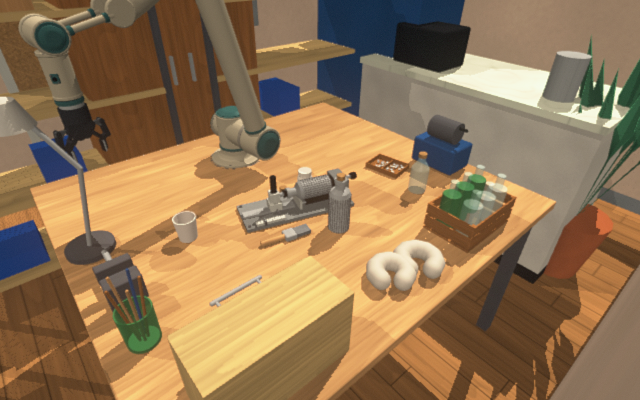

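View pics/top0.png

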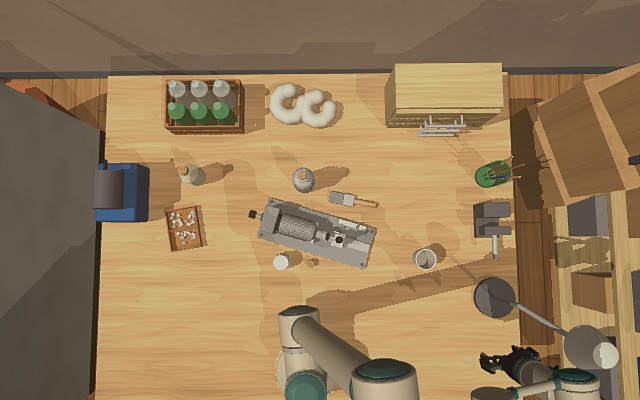

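The stand is near top-view (315,232), with the knob at (252,214) and the handle at (339,240). I'll enlarge both crops to get accurate pixels.

```bash
python3 - <<'E'
import cv2,numpy as np
a=cv2.imread("pics/top0.png")[185:285,240:390]; b=cv2.imread("pics/scene0.png")[160:250,225:370]
a=cv2.resize(a,(750,500),interpolation=cv2.INTER_CUBIC);b=cv2.resize(b,(725,450),interpolation=cv2.INTER_CUBIC)
cv2.imwrite("pics/ta.png",a);cv2.imwrite("pics/sb.png",b)
E
cat > h.py <<'E'
import cv2,numpy as np
from rig import *
def ray(n,u,v):
    p=camera_params(n);R=cv2.Rodrigues(p["rvec"])[0];o=-R.T@p["tvec"]
    d=R.T@np.array([(u-p["cx"])/p["fx"],(v-p["cy"])/p["fy"],1.]);return o,d
def onz(n,u,v,z):
    o,d=ray(n,u,v);return o+d*(z-o[2])/d[2]
def proj(n,P):
    p=camera_params(n);R=cv2.Rodrigues(p["rvec"])[0];q=R@np.asarray(P)+p["tvec"]
    return np.array([p["fx"]*q[0]/q[2]+p["cx"],p["fy"]*q[1]/q[2]+p["cy"]])
E
```

```text
(no output)
```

View pics/ta.png

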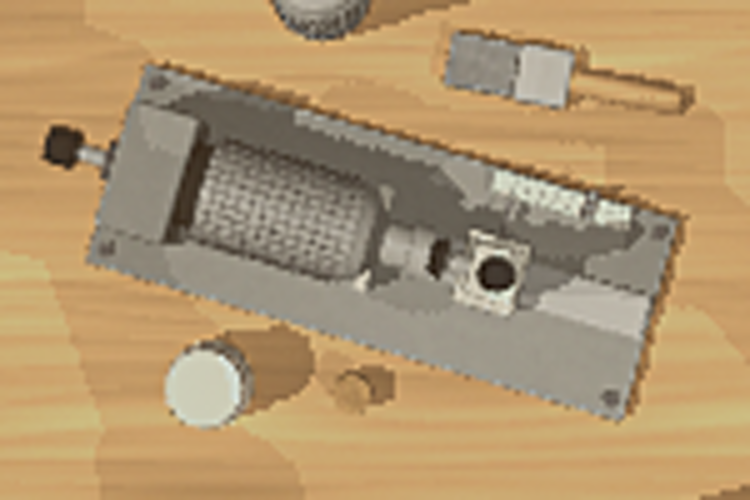

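View pics/sb.png

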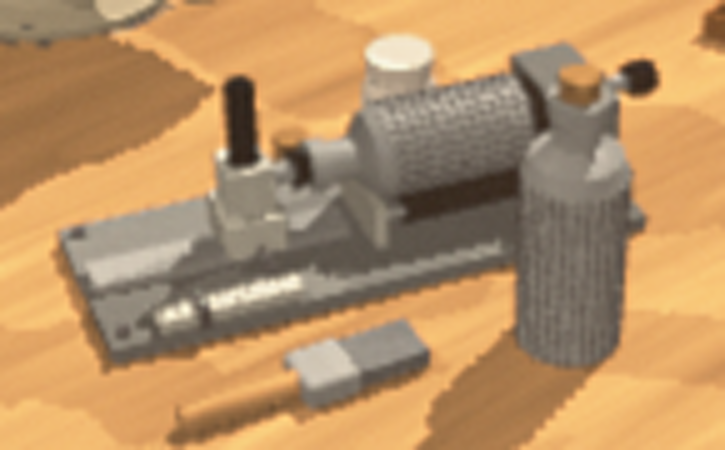

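Top crop: base corners at (150,65), (685,215), (622,418), (90,262), handle top at (497,272), knob at (62,146) and the clip as the dark gap in the rail at (592,207). Scene crop: clip at (205,314), handle top at (239,82), knob at (640,77).

```bash
cat >> h.py <<'E'
def S(x,y,z,s):
    c,k=np.cos(s[2]),np.sin(s[2]);return np.array([s[0]+c*x-k*y,s[1]+k*x+c*y,z])
E
python3 - <<'E'
from h import *
from scipy.optimize import least_squares
T=lambda p:(240+(p[0]+.5)/5-.5,185+(p[1]+.5)/5-.5)
C=lambda p:(225+(p[0]+.5)/5-.5,160+(p[1]+.5)/5-.5)
obs=[("top",T(p),q) for p,q in [((150,65),(.075,.16,.014)),((685,215),(.075,-.24,.014)),((622,418),(-.075,-.24,.014)),((90,262),(-.075,.16,.014)),((497,272),(0,-.12,.15)),((62,146),(0,.187,.09))]]
obs+=[("scene",C(p),q) for p,q in [((239,82),(0,-.12,.15)),((640,77),(0,.187,.082)),((110,362),(.075,-.24,.012)),((60,235),(-.075,-.24,.014))]]
f=lambda s:np.concatenate([proj(n,S(*q,s))-p for n,p,q in obs])
r=least_squares(f,[.5,0,-.3],loss="soft_l1");s=r.x
print(s,np.degrees(s[2]));print(f(s).reshape(-1,2).round(1))
c,k=np.cos(s[2]),np.sin(s[2])
for n,p in(("top",T((592,207))),("scene",C((205,314)))):
    w=onz(n,*p,.026);d=w[:2]-s[:2];print("clip local",c*d[0]+k*d[1],-k*d[0]+c*d[1])
print("knob",S(0,.187,.082,s),"out",S(0,.219,.082,s),"handle",S(0,-.12,.122,s))
np.save("s.npy",s)
E
```

```text
[ 0.49262489  0.00147828 -0.28273455] -16.1994964216559
[[-1.2 -0.7]
 [-1.  -0.1]
 [ 0.4  0.1]
 [-1.1 -0. ]
 [ 0.8 -0.1]
 [-0.2 -0.2]
 [-0.5  0.9]
 [-0.7  0.7]
 [ 0.1 -0.8]
 [-1.1 -0.4]]
clip local 0.062251960097358075 -0.1771811637633964
clip local 0.07219155586864084 -0.17364906949838912
knob [0.54479465 0.18105366 0.082     ] out [0.55372209 0.21178313 0.082     ] handle [ 0.45914697 -0.11375726  0.122     ]
```

```bash
cat >> h.py <<'E'
from scipy.spatial.transform import Rotation as Ro
def goal(sgn=1):
    s=np.load("s.npy");c,k=np.cos(s[2]),np.sin(s[2])
    x=np.array([0,0,-1.]);y=sgn*np.array([c,k,0]);return Ro.from_matrix(np.c_[x,y,np.cross(x,y)])
def todo(P,sgn=1):
    o=observe();R=Ro.from_quat(o["eef_rot"]);G=goal(sgn)
    print("t",o["t"],"pos",np.round(o["ee_pos"],4),"j",np.round(o["joint_positions"],2),"F",np.round(o["force"],1),"open",o["opening"])
    print("turn deg",np.degrees((R.inv()*G).as_rotvec()).round(2),"shift in goal axes mm",(G.inv().apply(P-o["ee_pos"])*1e3).round(1),"now axes",(R.inv().apply(P-o["ee_pos"])*1e3).round(1))
E
python3 - <<'E'
from h import *
s=np.load("s.npy");print(Ro.from_quat(observe()["eef_rot"]).as_matrix().round(3))
for g in(1,-1):
    print(goal(g).as_matrix().round(3)); todo(S(0,.187,.2,s),g)
E
```

```text
[[-0.     0.229 -0.973]
 [ 0.002 -0.973 -0.229]
 [-1.    -0.002 -0.   ]]
[[ 0.     0.96  -0.279]
 [ 0.    -0.279 -0.96 ]
 [-1.     0.     0.   ]]
t 0.1 pos [ 0.1315 -0.5592  0.206 ] j [-1.46  0.28  1.51 -0.    1.36 -0.12] F [-0.2  0.4  0. ] open 0.0852677247063442
turn deg [-6.058e+01 -6.000e-02  8.000e-02] shift in goal axes mm [   6.   190.4 -826.2] now axes [   7.2 -626.1 -571.7]
[[ 0.    -0.96   0.279]
 [ 0.     0.279  0.96 ]
 [-1.    -0.     0.   ]]
t 0.1 pos [ 0.1315 -0.5592  0.206 ] j [-1.46  0.28  1.51 -0.    1.36 -0.12] F [-0.2  0.4  0. ] open 0.0852677247063442
turn deg [1.1942e+02 9.0000e-02 7.0000e-02] shift in goal axes mm [   6.  -190.4  826.2] now axes [   7.2 -626.1 -571.7]
```

Request:
servo_tool(motion=[-5,0,0,-6.7,0,0,-5,0,0,-6.7,0,0,-5,0,0,-6.7,0,0,-5,0,0,-6.7,0,0,-5,0,0,-6.7,0,0,-5,0,0,-6.7,0,0,-5,0,0,-6.7,0,0,-5,0,0,-6.7,0,0,-5,0,0,-7,0,0], gripper=85)

```text
t: 0.85
ee_pos: [0.1315, -0.5594, 0.2515]
eef_rot: [0.564, 0.427, -0.564, 0.426]
force: [0.1, -0.1, 0.9]
opening: 0.0851
```

Request:
servo_tool(motion=[0,7,-32,0,0,0,0,7,-32,0,0,0,0,7,-32,0,0,0,0,7,-32,0,0,0,0,7,-32,0,0,0,0,7,-32,0,0,0,0,7,-32,0,0,0,0,7,-32,0,0,0,0,7,-32,0,0,0,0,7,-32,0,0,0,0,7,-32,0,0,0,0,7,-32,0,0,0])

```text
t: 1.85
ee_pos: [0.3193, -0.2127, 0.2516]
eef_rot: [-0.565, -0.425, 0.565, -0.424]
force: [0.5, -0.2, 1.1]
opening: 0.0853
```

Request:
servo_tool(motion=[0,7,-32,0,0,0,0,7,-32,0,0,0,0,7,-32,0,0,0,0,7,-32,0,0,0,0,7,-32,0,0,0,0,7,-32,0,0,0,0,7,-32,0,0,0,0,7,-32,0,0,0,0,7,-32,0,0,0,0,7,-32,0,0,0,0,7,-32,0,0,0,0,0,0,0,0,0])

```text
t: 2.85
ee_pos: [0.4935, 0.107, 0.251]
eef_rot: [0.565, 0.427, -0.563, 0.425]
force: [1.1, 0.1, -0.3]
opening: 0.0853
```

Run:
```python
from h import *
todo(S(0,.187,.063,np.load("s.npy")))
```

```text
t 2.85 pos [0.4935 0.107  0.251 ] j [0.07 0.15 1.57 0.   1.43 0.35] F [ 1.1  0.1 -0.3] open 0.08534884830779775
turn deg [ 0.28 -0.21 -0.  ] shift in goal axes mm [188.   28.6 -85.4] now axes [188.3  29.  -84.5]
```

Request:
servo_tool(motion=[0,7,-21,0,0,0,0,7,-21,0,0,0,0,7,-21,0,0,0,0,8,-22,0,0,0,20,0,0,0,0,0,20,0,0,0,0,0,20,0,0,0,0,0,20,0,0,0,0,0,10,0,0,0,0,0,0,0,0,0,0,0,0,0,0,0,0,0])

```text
t: 3.77
ee_pos: [0.5426, 0.1754, 0.1617]
eef_rot: [-0.565, -0.425, 0.566, -0.425]
force: [0.1, -0.4, 0.3]
opening: 0.085
```

Run:
```python
from h import *
todo(S(0,.187,.063,np.load("s.npy")))
a=cv2.resize(camera("top")[170:250,215:315],(500,400),interpolation=cv2.INTER_CUBIC);b=cv2.resize(camera("scene")[120:200,300:400],(500,400),interpolation=cv2.INTER_CUBIC)
cv2.imwrite("pics/k1.png",np.vstack([a,b])[:, :] if 0 else cv2.resize(np.hstack([a,b]),(800,320)))
```

```text
t 3.7667 pos [0.5426 0.1754 0.1617] j [ 0.19  0.3   1.59 -0.    1.26  0.47] F [ 0.1 -0.4  0.3] open 0.08502256539141928
turn deg [0.01 0.03 0.04] shift in goal axes mm [98.7  0.5 -6. ] now axes [98.7  0.6 -6.1]
```

View pics/k1.png

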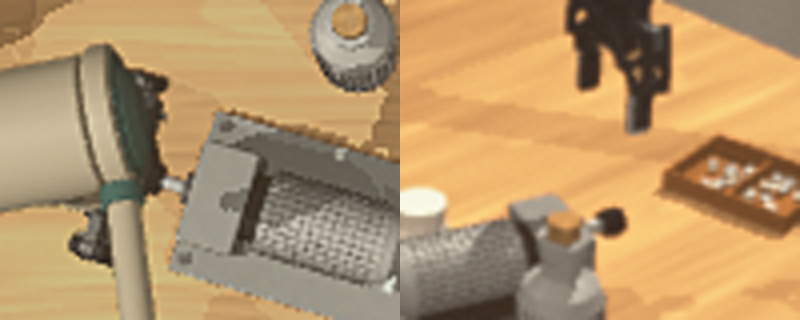

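The fingers are on either side of the knob and above it. Next I go down and close.

Request:
servo_tool(motion=[20,0,-3,0,0,0,20,0,-3,0,0,0,20,0,0,0,0,0,20,0,0,0,0,0,12,0,0,0,0,0,6,0,0,0,0,0,0,0,0,0,0,0,0,0,0,0,0,0])

```text
t: 4.53
ee_pos: [0.5454, 0.1817, 0.0648]
eef_rot: [0.566, 0.424, -0.565, 0.425]
force: [-0.3, -0.6, 0.1]
opening: 0.085
```

Request:
servo_tool(motion=[0,0,0,0,0,0,0,0,0,0,0,0,0,0,0,0,0,0,0,0,0,0,0,0,0,0,0,0,0,0,0,0,0,0,0,0,0,0,0,0,0,0,0,0,0,0,0,0], gripper=10)

```text
t: 5.2
ee_pos: [0.5435, 0.1818, 0.0643]
eef_rot: [-0.565, -0.425, 0.566, -0.424]
force: [-3.4, 0.2, 6.5]
opening: 0.0196
```

Run:
```python
from h import *
todo(S(0,.219,.063,np.load("s.npy")))
```

```text
t 5.2 pos [0.5435 0.1818 0.0643] j [0.2  0.39 1.72 0.   1.04 0.48] F [-3.4  0.2  6.5] open 0.019584051195182067
turn deg [ 0.01 -0.    0.08] shift in goal axes mm [  1.3   1.4 -31.6] now axes [  1.3   1.5 -31.6]
```

The opening is 19.6 mm instead of 28, and the tool is pushed upwards, so the fingers have the disc above its middle. I'll reopen, lower and regrip.

Request:
servo_tool(motion=[0,0,0,0,0,0,0,0,0,0,0,0,4,1,0,0,0,0,5,0,0,0,0,0,0,0,0,0,0,0], gripper=45)

```text
t: 5.62
ee_pos: [0.5447, 0.1809, 0.0534]
eef_rot: [-0.565, -0.425, 0.566, -0.424]
force: [-1.5, 0.5, 0.1]
opening: 0.0449
```

Request:
servo_tool(motion=[0,0,0,0,0,0,0,0,0,0,0,0,0,0,0,0,0,0,0,0,0,0,0,0,0,0,0,0,0,0,0,0,0,0,0,0,0,0,0,0,0,0], gripper=10)

```text
t: 6.2
ee_pos: [0.5433, 0.1815, 0.0545]
eef_rot: [-0.564, -0.425, 0.566, -0.424]
force: [-4.9, 2.3, 2.5]
opening: 0.0251
```

Request:
servo_tool(motion=[0,-1,-4,0,0,0,0,0,-6,0,0,0,0,0,-6,0,0,0,0,0,-6,0,0,0,0,0,-5,0,0,0,0,0,-4,0,0,0,0,0,-2,0,0,0,0,0,0,0,0,0,0,0,0,0,0,0])

```text
t: 6.95
ee_pos: [0.5525, 0.2122, 0.0546]
eef_rot: [-0.564, -0.425, 0.566, -0.425]
force: [-4.8, -3.0, 4.0]
opening: 0.0253
```

Run:
```python
from h import *
todo(S(0,.219,.054,np.load("s.npy")))
a=cv2.resize(camera("top")[170:250,215:315],(500,400),interpolation=cv2.INTER_CUBIC);b=cv2.resize(camera("scene")[140:200,320:395],(500,400),interpolation=cv2.INTER_CUBIC)
cv2.imwrite("pics/k2.png",cv2.resize(np.hstack([a,b]),(800,320)))
```

```text
t 6.95 pos [0.5525 0.2122 0.0546] j [ 0.25  0.42  1.69 -0.    1.04  0.53] F [-4.8 -3.   4. ] open 0.025288892781533345
turn deg [0.05 0.16 0.09] shift in goal axes mm [0.6 1.3 0.1] now axes [0.6 1.3 0.1]
```

View pics/k2.png

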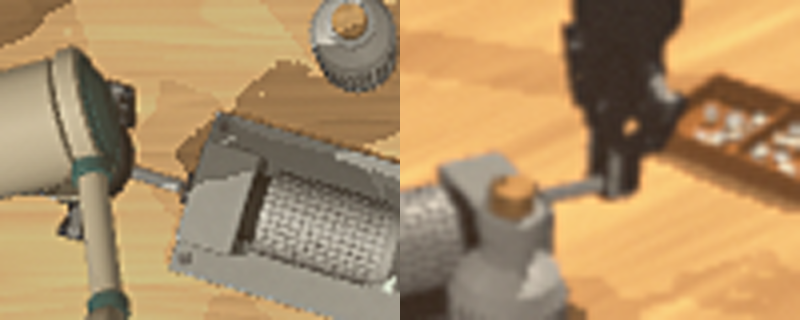

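The stem is extended. I pull a bit more to check for the stop by force.

Request:
servo_tool(motion=[0,0,-2,0,0,0,0,0,-2,0,0,0,0,0,0,0,0,0])

```text
t: 7.3
ee_pos: [0.5525, 0.2121, 0.0546]
eef_rot: [-0.561, -0.424, 0.568, -0.427]
force: [-6.9, -12.0, 7.0]
opening: 0.025
```

The tool stays put and the force has risen to 12 N, so the knob is at its stop. Now I push it home.

Request:
servo_tool(motion=[0,0,5,0,0,0,0,0,6,0,0,0,0,0,6,0,0,0,0,0,6,0,0,0,0,0,6,0,0,0,0,0,4,0,0,0,0,0,4,0,0,0,0,0,3,0,0,0,0,0,0,0,0,0,0,0,0,0,0,0])

```text
t: 8.13
ee_pos: [0.5434, 0.1816, 0.0546]
eef_rot: [0.567, 0.426, -0.565, 0.423]
force: [-2.8, 7.2, -0.5]
opening: 0.0251
```

Run:
```python
from h import *
todo(S(0,.187,.054,np.load("s.npy")))
```

```text
t 8.1333 pos [0.5434 0.1816 0.0546] j [0.2  0.4  1.73 0.01 1.01 0.48] F [-2.8  7.2 -0.5] open 0.025138777449384024
turn deg [-0.08 -0.3   0.08] shift in goal axes mm [0.6 1.5 0.1] now axes [0.6 1.5 0.1]
```

Back at the starting position with 7 N of push: the knob is home. I release, lift and travel over to the handle.

Request:
servo_tool(motion=[0,0,0,0,0,0,0,0,0,0,0,0,0,0,0,0,0,0,0,0,0,0,0,0,0,0,0,0,0,0,0,0,0,0,0,0], gripper=85)

```text
t: 8.63
ee_pos: [0.544, 0.1785, 0.0549]
eef_rot: [0.566, 0.424, -0.565, 0.425]
force: [0.5, -0.3, -0.1]
opening: 0.0851
```

Request:
servo_tool(motion=[-15,0,0,0,0,0,-25,0,0,0,0,0,-25,0,0,0,0,0,-25,0,0,0,0,0,-25,0,0,0,0,0,-25,0,0,0,0,0,-15,0,0,0,0,0])

```text
t: 9.22
ee_pos: [0.5448, 0.1787, 0.2129]
eef_rot: [0.567, 0.424, -0.564, 0.425]
force: [1.5, 0.1, -0.7]
opening: 0.0851
```

Request:
servo_tool(motion=[0,0,20,0,0,0,0,0,30,0,0,0,0,0,30,0,0,0,0,0,30,0,0,0,0,0,30,0,0,0,0,0,30,0,0,0,0,0,30,0,0,0,0,0,30,0,0,0,0,0,30,0,0,0,0,0,25,0,0,0,0,0,15,0,0,0,0,0,0,0,0,0])

```text
t: 10.22
ee_pos: [0.4593, -0.1124, 0.2099]
eef_rot: [-0.566, -0.423, 0.567, -0.424]
force: [0.1, 0.1, 0.5]
opening: 0.0847
```

Run:
```python
from h import *
todo(S(0,-.12,.104,np.load("s.npy")))
a=cv2.resize(camera("top")[180:280,240:390],(600,400),interpolation=cv2.INTER_CUBIC);b=cv2.resize(camera("scene")[110:250,225:370],(414,400),interpolation=cv2.INTER_CUBIC)
cv2.imwrite("pics/h1.png",cv2.resize(np.hstack([a,b]),(800,316)))
```

```text
t 10.2167 pos [ 0.4593 -0.1124  0.2099] j [-0.39  0.12  1.7  -0.    1.32 -0.1 ] F [0.1 0.1 0.5] open 0.08465202316676042
turn deg [-0.19  0.11 -0.04] shift in goal axes mm [105.9   0.2   1.4] now axes [105.9   0.2   1.2]
```

View pics/h1.png

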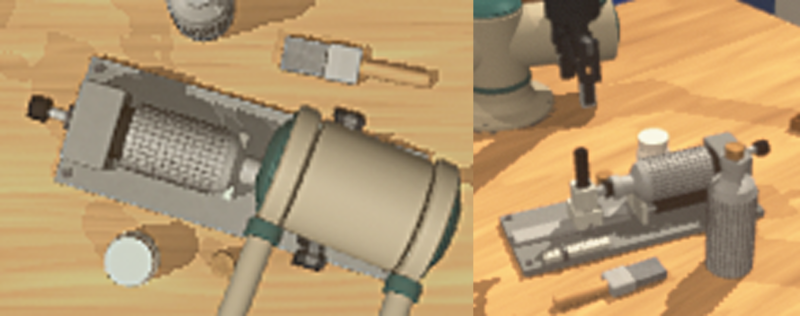

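The knob is in again and the gripper is over the handle, so I go down and grip.

Request:
servo_tool(motion=[15,0,1,0,0,0,20,0,0,0,0,0,20,0,0,0,0,0,20,0,0,0,0,0,15,0,0,0,0,0,10,0,0,0,0,0,6,0,0,0,0,0,0,0,0,0,0,0,0,0,0,0,0,0])

```text
t: 11.07
ee_pos: [0.4601, -0.1098, 0.104]
eef_rot: [0.565, 0.425, -0.565, 0.425]
force: [0.7, -0.2, -0.1]
opening: 0.0849
```

Request:
servo_tool(motion=[0,0,0,0,0,0,0,0,0,0,0,0,0,0,0,0,0,0,0,0,0,0,0,0,0,0,0,0,0,0,0,0,0,0,0,0,0,0,0,0,0,0,0,0,0,0,0,0], gripper=5)

```text
t: 11.73
ee_pos: [0.4562, -0.1094, 0.1041]
eef_rot: [-0.564, -0.427, 0.567, -0.423]
force: [-7.0, 1.8, 9.3]
opening: 0.0196
```

Run:
```python
from h import *
todo(S(0,-.173,.104,np.load("s.npy")))
```

```text
t 11.7333 pos [ 0.4562 -0.1094  0.1041] j [-0.38  0.21  1.88 -0.    1.06 -0.1 ] F [-7.   1.8  9.3] open 0.01959315663593969
turn deg [0.03 0.01 0.39] shift in goal axes mm [ 0.1  4.  56.3] now axes [ 0.1  4.  56.3]
```

Request:
servo_tool(motion=[0,-3,2,0,0,0,0,0,4,0,0,0,0,0,5,0,0,0,0,0,5,0,0,0,0,0,5,0,0,0,0,0,5,0,0,0,0,0,5,0,0,0,0,0,5,0,0,0,0,0,5,0,0,0,0,0,4,0,0,0,0,0,2,0,0,0,0,0,0,0,0,0])

```text
t: 12.73
ee_pos: [0.4436, -0.1519, 0.1042]
eef_rot: [0.567, 0.426, -0.564, 0.422]
force: [1.1, 9.1, 4.6]
opening: 0.0198
```

Run:
```python
from h import *
todo(S(0,-.173,.104,np.load("s.npy")))
T=camera("top");C=camera("scene");cv2.imwrite("pics/T2.png",T);cv2.imwrite("pics/C2.png",C)
a=cv2.resize(T[205:255,315:375],(480,400),interpolation=cv2.INTER_CUBIC);b=cv2.resize(C[190:235,235:295],(533,400),interpolation=cv2.INTER_CUBIC)
b=cv2.resize(C[190:240,240:280],(320,400),interpolation=cv2.INTER_CUBIC)
cv2.imwrite("pics/p1.png",np.hstack([a,b]))
```

```text
t 12.7333 pos [ 0.4436 -0.1519  0.1042] j [-0.48  0.2   1.88  0.01  1.06 -0.2 ] F [1.1 9.1 4.6] open 0.019827314655716105
turn deg [-0.1  -0.34  0.08] shift in goal axes mm [ 0.2  4.3 12.1] now axes [ 0.1  4.3 12.1]
```

View pics/p1.png

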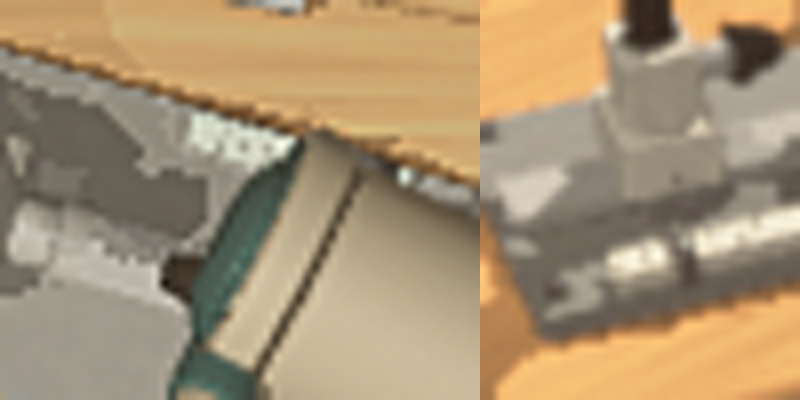

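The pull is holding: 44 mm of tool travel and 9.1 N agrees with the spring (5 + 4.4 N). For a finer clip position, I'll resample the rail region onto stand axes from the start pictures and the current one.

Run:
```python
from h import *
s=np.load("s.npy")
xs=np.arange(.085,.030,-.0005);ys=np.arange(-.10,-.20,-.0005)
out=[]
for n,f in(("top","top0"),("scene","scene0"),("scene","C2")):
    im=cv2.imread(f"pics/{f}.png");m=np.array([[proj(n,S(x,y,.026,s)) for y in ys] for x in xs],np.float32)
    r=cv2.remap(im,m[...,0],m[...,1],cv2.INTER_CUBIC);g=r.mean(2)
    print(f);print("y   ",*(-ys[::4]*1e3).round().astype(int))
    for x in(.075,.070,.066,.062,.058,.054,.050,.046): 
        i=int((.085-x)/.0005);print(int(x*1e3),*g[i-2:i+3].mean(0)[::4].astype(int))
    out.append(cv2.resize(r,(800,190)))
for o in out:
    for k in range(0,100,10): cv2.line(o,(k*8,0),(k*8,8),(0,0,255),1)
cv2.imwrite("pics/rect.png",np.vstack(out))
```

```text
Traceback (most recent call last):
  File "h.py", line 9, in proj
    p=camera_params(n);R=cv2.Rodrigues(p["rvec"])[0];q=R@np.asarray(P)+p["tvec"]
ValueError: time passes only in moves, steps and waits
```

```bash
sed -i '2a import functools\ncamera_params=functools.lru_cache(None)(camera_params)' h.py
python3 - <<'E'
from h import *
s=np.load("s.npy")
xs=np.arange(.085,.030,-.0005);ys=np.arange(-.10,-.20,-.0005)
out=[]
for n,f in(("top","top0"),("scene","scene0"),("scene","C2")):
    im=cv2.imread(f"pics/{f}.png");m=np.array([[proj(n,S(x,y,.026,s)) for y in ys] for x in xs],np.float32)
    r=cv2.remap(im,m[...,0],m[...,1],cv2.INTER_CUBIC);g=r.mean(2)
    print(f);print("y   ",*(-ys[::4]*1e3).round().astype(int))
    for x in(.075,.070,.066,.062,.058,.054,.050,.046): 
        i=int((.085-x)/.0005);print(int(x*1e3),*g[i-2:i+3].mean(0)[::4].astype(int))
    out.append(cv2.resize(r,(800,190)))
for o in out:
    for k in range(0,100,10): cv2.line(o,(k*8,0),(k*8,8),(0,0,255),1)
cv2.imwrite("pics/rect.png",np.vstack(out))
E
```

```text
top0
y    100 102 104 106 108 110 112 114 116 118 120 122 124 126 128 130 132 134 136 138 140 142 144 146 148 150 152 154 156 158 160 162 164 166 168 170 172 174 176 178 180 182 184 186 188 190 192 194 196 198
75 109 105 103 94 83 74 87 105 109 99 92 86 78 73 79 97 101 88 77 77 88 105 106 98 92 92 99 100 105 105 96 83 80 91 107 104 98 104 102 94 94 95 94 89 83 85 98 110 106 95
70 129 132 132 129 129 143 167 157 131 115 117 142 149 124 113 138 134 123 140 166 154 127 120 130 153 149 125 101 105 118 134 135 135 133 124 97 99 155 157 106 83 108 134 140 119 100 117 123 108 117
66 131 133 166 208 216 206 208 209 214 211 193 190 205 209 209 214 216 209 205 208 203 207 220 220 205 186 189 211 223 216 195 183 198 217 230 187 117 103 120 110 129 193 233 221 204 203 211 217 207 190
62 129 125 148 191 217 209 204 204 203 198 191 198 207 203 180 166 189 209 207 185 157 171 203 211 202 183 180 196 205 207 202 198 206 210 201 163 128 124 127 131 143 180 206 203 185 180 189 204 212 208
58 130 133 155 190 212 214 205 207 203 175 162 192 214 213 199 183 194 207 209 199 186 194 210 206 187 185 203 212
[... 3614 characters left out ...]
227 232 230 224 223 216 210 220 230 200 167 166 152 122 117 142 182 221 230 218 203 215 239 239 231 229
54 138 151 174 188 181 171 177 173 165 170 187 191 189 198 202 203 200 200 186 171 180 199 205 204 203 200 196 196 195 186 182 197 193 167 153 152 132 113 116 134 159 191 206 198 185 194 203 202 199 192
50 102 107 119 122 119 121 123 119 114 119 123 125 134 148 159 161 158 153 149 149 161 168 167 164 159 157 158 165 161 152 145 147 144 133 130 128 123 111 108 114 130 150 157 151 141 136 140 141 143 140
46 83 86 91 90 90 90 89 88 88 89 90 94 104 122 138 142 140 138 137 139 142 142 143 143 141 134 128 125 127 116 105 102 104 102 105 118 118 107 102 103 108 113 113 110 106 105 107 107 106 105
```

View pics/rect.png

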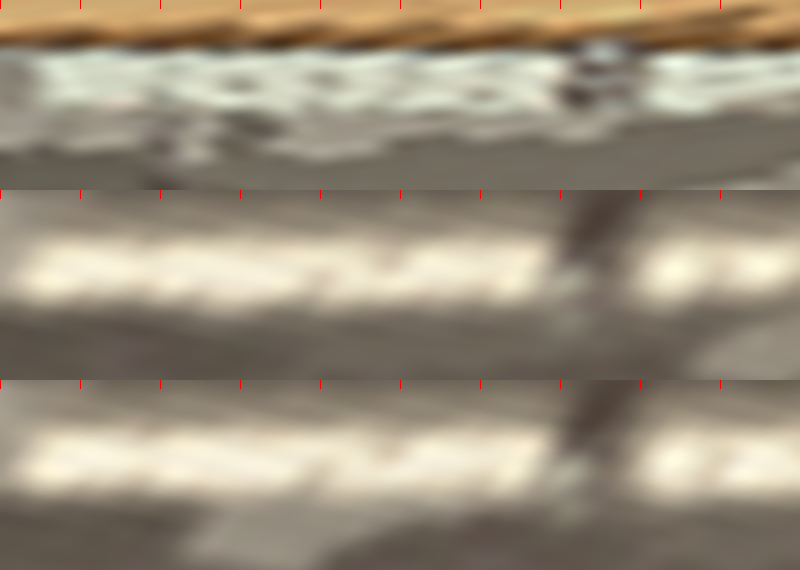

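The clip reads y ≈ -0.175 in both views, about 54–55 mm of travel and so near the 55 mm limit. I aim for about 54 mm: another 9–10 mm.

Request:
servo_tool(motion=[0,0,3,0,0,0,0,0,3,0,0,0,0,0,2,0,0,0,0,0,1.5,0,0,0,0,0,0,0,0,0,0,0,0,0,0,0,0,0,0,0,0,0])

```text
t: 13.42
ee_pos: [0.4411, -0.1603, 0.1042]
eef_rot: [0.567, 0.426, -0.564, 0.422]
force: [0.9, 9.4, 5.5]
opening: 0.0195
```

Run:
```python
from h import *
s=np.load("s.npy")
todo(S(0,-.174,.104,s));o=observe();e=np.array([-np.sin(s[2]),np.cos(s[2])])
print("tool travel",(np.array([.4562,-.1094])-o["ee_pos"][:2])@e)
A=cv2.imread("pics/scene0.png");C=camera("scene");cv2.imwrite("pics/C3.png",C)
up=lambda i:cv2.resize(i,None,fx=8,fy=8,interpolation=cv2.INTER_CUBIC)
t=up(A[192:208,268:284]);w=up(C[185:225,245:290])
r=cv2.matchTemplate(w,t,cv2.TM_CCOEFF_NORMED);_,v,_,l=cv2.minMaxLoc(r)
sh=np.array([245+l[0]/8-268,185+l[1]/8-192]);print("score",v,"shift px",sh)
for d in(.05,.052,.054,.056,.058):print(d,proj("scene",S(.0,-.12-d,.055,s))-proj("scene",S(.0,-.12,.055,s)))
a=cv2.resize(C[150:240,225:345],(800,600),interpolation=cv2.INTER_CUBIC);cv2.imwrite("pics/c3.png",a)
```

```text
t 13.4167 pos [ 0.4411 -0.1603  0.1042] j [-0.5   0.21  1.88  0.01  1.06 -0.22] F [0.9 9.4 5.5] open 0.019465715520685902
turn deg [-0.09 -0.38  0.08] shift in goal axes mm [0.2 4.3 4.2] now axes [0.1 4.4 4.2]
tool travel 0.05313025032006435
score 0.8830710053443909 shift px [-14.75    3.125]
0.05 [-13.89516506   3.27916165]
0.052 [-14.4586789    3.41214697]
0.054 [-15.02279414   3.54527421]
0.056 [-15.58751176   3.67854362]
0.058 [-16.15283271   3.8119554 ]
```

View pics/c3.png

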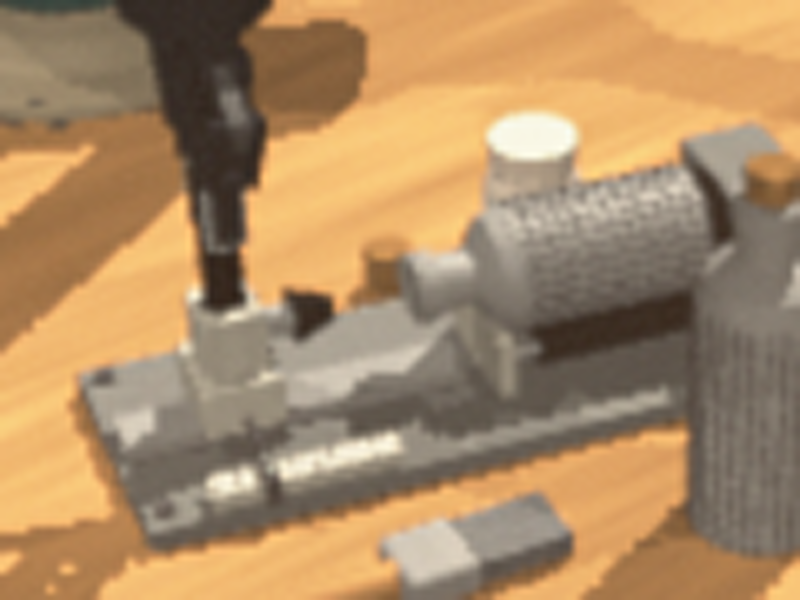

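The pointer's dark strip at (253,437) continues in line with the clip at (268,478), parallel to the stand's end edge. Travel is 53 mm by both tool and image. I hold briefly, then hand in.

Request:
servo_tool(motion=[0,0,0.5,0,0,0,0,0,0,0,0,0,0,0,0,0,0,0,0,0,0,0,0,0,0,0,0,0,0,0,0,0,0,0,0,0])

```text
t: 13.97
ee_pos: [0.441, -0.1605, 0.1042]
eef_rot: [0.567, 0.426, -0.564, 0.422]
force: [0.9, 10.4, 5.1]
opening: 0.0194
```

Run:
```python
from h import *
todo(S(0,-.174,.104,np.load("s.npy")))
print(finish_job())
```

```text
t 13.9667 pos [ 0.441  -0.1605  0.1042] j [-0.5   0.21  1.88  0.01  1.06 -0.22] F [ 0.9 10.4  5.1] open 0.01944726863461448
turn deg [-0.08 -0.4   0.08] shift in goal axes mm [0.2 4.4 4. ] now axes [0.1 4.4 4. ]
the job is handed in; nothing more can be done
None
```

I vented the chuck and pulled the tailstock back to the clip, then handed in at about 14 s with the gripper still holding the handle. No verdict was reported.

- **Vent knob:** I pulled it out about 32 mm until the force rose to about 12 N with no further movement. I then pushed it back to where it started, with 7 N of push at the end. My first grip sat too high on the knob, so I reopened and regripped lower before pulling.
- **Tailstock travel:** the tool moved 53 mm and the picture showed about 53 mm. The 10.4 N pull agrees with the spring.
- **Pointer and clip:** both camera views put the clip 54–55 mm from the pointer's home, give or take about 2 mm. In the last picture the pointer looked in line with it. The tolerance is 4 mm, so there is some margin but not much.
- **Disagreements:** the finger opening read about 2.5 mm less than the known thickness on both grips, and the handle sat 3–4 mm sideways of my estimate. Neither affected the pull.
- **Bottle and other objects:** the bottle in the stand and the other things in the last close-up looked unmoved, but I did not measure them. The cup and the plain bottle were outside that view.

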